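# Start the blood centrifuge

### The job

Start the loaded blood centrifuge using only your fingertips: first gently press its raised lid down until it is fully shut, then push the middle one of the three round preset keys in until it stays down, and last tap the long start bar lightly all the way in and let it spring back. Press lightly, keep off the other keys, do not lift the lid, and leave the things around the machine where they stand.

Things in the scene. Friction and masses are not known exactly. Their poses are not given: they have to be found in the camera images.
- centrifuge: Cream bench centrifuge, 300 mm deep (x), 250 mm wide (y), 166 mm high with the lid shut; fixed. Origin: centre of its underside; x points from its front (panel side, nearest the robot) to its back, y to its left as seen from the robot, z up. The sloping key panel is along its front, the lid behind it. Along the panel from left to right: three round preset keys, the long start bar, the square lid-release key.
- lid_spot (a point): Where to push the lid: on its outer (upper) face, on the middle line, 17 mm in from the front edge of the slab and 180 mm from the hinge line. A narrow 12 mm lip runs out in front of the edge.
- lid_hinge (a point): Middle of the lid's hinge line, at the back of the machine, 153 mm above the table; the hinge axis is the machine's y. The lid's outer face lies 13 mm above the hinge line when shut. The lid is a slab 197 mm long, 246 mm wide and 22 mm thick.
- lid (a joint): Opening angle of the lid, rad: 0 fully shut, growing as the front edge rises; it starts at about 0.5 to 0.85. The stiff hinge keeps it where it is left, and 1 to 4 N pressed down on the lid near its front edge moves it. Once shut it rests on a rubber seal that gives about 0.5 mm per newton at the front edge.
- preset_left_top (a point): The top of the left preset key (round white key, 20 mm across, standing 12 mm proud of the panel, 38 mm from its neighbour), in the middle of its face; z points out of the panel (18 degrees from vertical, leaning to the machine's front) and the key travels straight against it. 
- preset_left (a joint): Left preset key. Push-to-lock key: it takes about 3 N to push and stays in where it is left. Its value is how far it is pushed in: 0 standing out, 0.006 m fully in. Its soft cap gives about 0.3 mm more per newton.
- preset_mid_top (a point): The top of the middle preset key (round white key, 20 mm across, standing 12 mm proud of the panel, 38 mm from its neighbours on both sides), in the middle of its face; z points out of the panel (18 degrees from vertical, leaning to the machine's front) and the key travels straight against it. 
- preset_mid (a joint): Middle preset key. Push-to-lock key: it takes about 3 N to push and stays in where it is left. Its value is how far it is pushed in: 0 standing out, 0.006 m fully in. Its soft cap gives about 0.3 mm more per newton.
- preset_right_top (a point): The top of the right preset key (round white key, 20 mm across, standing 12 mm proud of the panel, 38 mm from its neighbour), in the middle of its face; z points out of the panel (18 degrees from vertical, leaning to the machine's front) and the key travels straight against it. 
- preset_right (a joint): Right preset key. Push-to-lock key: it takes about 3 N to push and stays in where it is left. Its value is how far it is pushed in: 0 standing out, 0.006 m fully in. Its soft cap gives about 0.3 mm more per newton.
- start_top (a point): The top of the start key (white bar, 46 mm along the panel, 20 mm deep, 12 mm proud), in the middle of its face; z points out of the panel (18 degrees from vertical, leaning to the machine's front) and the key travels straight against it. 
- start (a joint): Start key. It springs back when let go; 1 N to begin, 4 N fully in. Its value is how far it is pushed in: 0 standing out, 0.006 m fully in. Its soft cap gives about 0.3 mm more per newton.
- release_top (a point): The top of the lid-release key (white, square, 20 mm, 12 mm proud, 52 mm right of the start key's middle), in the middle of its face; z points out of the panel (18 degrees from vertical, leaning to the machine's front) and the key travels straight against it. 
- release (a joint): Lid-release key, springs back; not to be pressed. Its value is how far it is pushed in: 0 standing out, 0.006 m fully in. Its soft cap gives about 0.3 mm more per newton.
- tube_rack: Bystander: blue plastic tube rack, 170 x 60 mm, 96 mm high with its capped tubes, loose. Origin: centre of its underside.
- spray_bottle: Bystander: white trigger-spray bottle, 72 mm across, 187 mm high, loose, standing beside the centrifuge. Origin: centre of its underside.
- slide_box: Bystander: carton of microscope slides, 39 x 87 mm, 30 mm high, loose, lying in front of the centrifuge. Origin: centre of its underside.
- otoscope: Bystander: black otoscope handpiece, 165 mm long along its y axis, 30 mm high, loose, lying in front of the centrifuge. Origin: underside of the handle.
- steel_bowl: Bystander: steel bowl, 130 mm across, 50 mm high, loose. Origin: centre of its underside.
- pen_pot: Bystander: green pot with pens, 88 mm across, 150 mm high, loose. Origin: centre of its underside.
- pill_jar: Bystander: amber jar, 56 mm across, 85 mm high, loose. Origin: centre of its underside.

How it is judged:
By the outcome, as a careful person would: the job done as asked, in the order asked, and still so for the second after the job is handed in, with the robot touching nothing.
It also fails if it takes over 54 s, if anything falls off the work surface, if the arm or the gripper's body presses on something with over 40 N, if the wrist force passes 120 N, or if a joint passes its speed limit or range.

### The arm

A 6-joint arm with a two-finger parallel gripper is mounted at the origin on the work surface. World frame = base frame: x ahead of the robot, y to its left, z up, the work surface at z = 0. Lengths are in m, angles in rad, forces in N, time in s.
With the tool pointing down it reaches from about 0.15 to 0.775 m from the base axis. Payload 6.1 kg.
Tool frame: the origin (TCP) lies midway between the tips of the shut fingers; the grasp point (between the pads) lies 19 mm behind it; x points along the fingers, y is the direction in which the jaws open and shut, and the axes are right-handed (so a half turn about x gives the same grasp; the last joint's range is limited). The gripper opens to 85 mm and grips with 20 to 120 N. Pads are 22 mm wide; open, the fingers measure 114 mm over their backs; the gripper's body (76 mm by 85 mm) begins 54 mm behind the grasp point. The pads swing forward as they close: fully open they stand 13 mm farther back than shut.
Start: joints at [1.3, 0.126, -0.04, 1.405, 0, 1.571], TCP at [0.14, 0.506, 0.193] pointing down, gripper open.
Joint ranges: [-2.72, 2.72], [-0.95, 1.95], [-1.27, 1.35], [-1.78, 2.02], [-1.46, 1.47], [-3.14, 3.14]. Speed limits (rad/s): [2.39, 2.39, 3.01, 3.14, 3.14, 3.14].

### API

Orientations are given as a 3x3 rotation matrix whose columns are the frame's x, y, z axes.
In Python, from workcell import bot gives the robot as it stands. The module is installed in compiled form; this text tells all that it offers.
- The arm moves only by the shell command python3 -m creep 'ROWS' [FORCE]. ROWS is JSON, a list of rows, each a list of 3 entries, a list of its own where there are three numbers: the turn, a rotation vector about the tool's x, y, z in rad, then the shift along the tool's x, y, z in cm, then the finger opening in cm, from 0 to 8.54. A call has 1 to 8 rows; each row is the pose to reach, as a shift and turn from the pose measured when the call began, along the tool's axes at that moment; what a row does not reach only later rows make up. A row lasts 1/12 s, in which the tool goes at most 41.7 mm and 7.16 degrees, less where a joint would pass 70% of its speed; a pose out of reach is approached as far as the arm can. A call with a gripper value outside its range is refused whole. The fingers move at their own pace and stop on an object; FORCE is the grip in N (left out, the last holds). Time passes only in rows, so rows that repeat a pose let the fingers close. It gives the time, the measured TCP pose, the force and the opening at its end, in the units of the state.
- bot.get_state(): the state, without advancing time (a new reading comes with each control period).
- bot.capture(name): name is "side" or "top"; returns a dict with "img" (384x512x3 uint8, red, green, blue), "vertical_fov" (degrees; the focal length in pixels is half the picture's height over the tangent of half this angle, whatever the lens; pixels are square), "cx", "cy" (the principal point, pixels), "R" (3x3) and "t" (3): a world point X has camera coordinates R X + t. Camera axes: x right, y down, z forward; pixel columns grow to the right and rows downward; lengths in m; the calibration is good to about 2 mm. A picture is of the moment at which its call begins. There is no depth.
- bot.sign_off(): hands the job in, once; it reports no verdict.
The state is a dict: "time_s": time; "qpos": joint angles; "qd": joint speeds; "joint_efforts": joint torques, N m; "ee_pos": TCP position; "orientation": TCP orientation; "force": force on the tool from outside, world axes, zero at the start; "moment": the same for the moment, N m; "gripper_width": finger opening in m.
Only numpy, scipy, OpenCV 4.12 (cv2) and the standard library are available. Lean on these libraries where they do the work, as an engineer would, in place of code of your own. Each camera call takes 0.05 s, during which the arm holds its last target. There are 200 camera calls.

## Working session

There is one attempt and no reset: what is moved stays moved. The work goes in short steps, Python scripts to look and compute and a shell command to move; the robot and the scene stay as the last step left them, time stands still between calls to the robot, and variables do not carry over. Pictures are saved under pics/ and viewed, about 8 in all and at most 12, crops included, and the job is handed in when it is done.

```bash
mkdir -p pics
python3 - <<'E'
from workcell import bot
import cv2
for n in("side","top"):
    c=bot.capture(n); cv2.imwrite(f"pics/{n}0.png",c["img"][:,:,::-1])
    print(n,c["vertical_fov"],c["cx"],c["cy"],c["R"],c["t"])
s=bot.get_state();print(s["time_s"],s["ee_pos"],s["orientation"],s["gripper_width"])
E
```

```text
side 47.52118999527497 253.65424870167453 198.35580766000507 [[ 0.89628751 -0.44287628 -0.02300646]
 [-0.25165315 -0.46520553 -0.8486781 ]
 [ 0.36515667  0.76644922 -0.52840912]] [-0.51662852  0.25411014  1.20174728]
top 55.30354519965904 261.11177989529574 186.20818478135502 [[-0.06884826 -0.99761148 -0.00559081]
 [-0.97423816  0.06843946 -0.21488612]
 [ 0.21475549 -0.00934775 -0.97662311]] [0.04127568 0.59970819 1.32697198]
0.1 [0.14031618 0.50545358 0.19200128] [[-4.05714820e-04  2.67525397e-01  9.63550724e-01]
 [-1.38928815e-03  9.63549722e-01 -2.67525704e-01]
 [-9.99998953e-01 -1.44718875e-03 -1.92565377e-05]] 0.08504384155047309
```

View pics/side0.png

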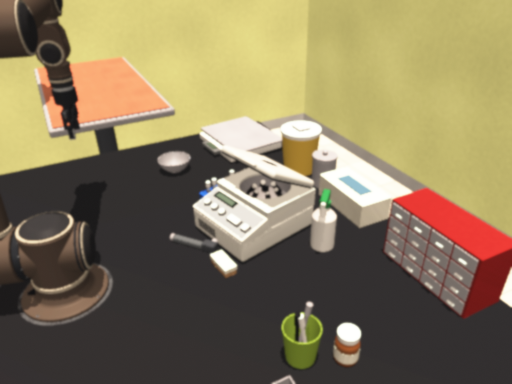

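View pics/top0.png

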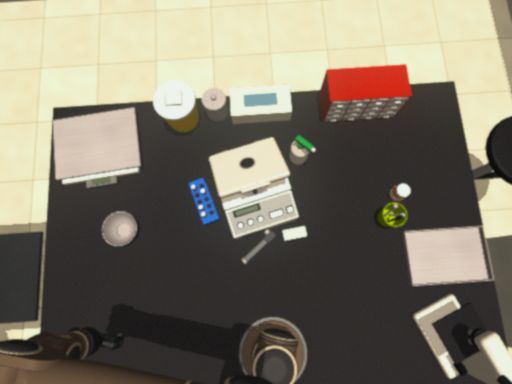

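The side view shows the open-lidded machine around (255,205); the top view shows it around (255,190), with the keys at about row 220 and the lid above. Next I'll enlarge both.

Run:
```python
import cv2,numpy as np
a=cv2.imread("pics/side0.png")[140:284,170:342];b=cv2.imread("pics/top0.png")[130:250,190:320]
cv2.imwrite("pics/s1.png",cv2.resize(a,None,fx=4.5,fy=4.1,interpolation=cv2.INTER_CUBIC)[:600])
cv2.imwrite("pics/s1.png",cv2.resize(a,None,fx=4,fy=4,interpolation=cv2.INTER_CUBIC))
cv2.imwrite("pics/t1.png",cv2.resize(b,None,fx=5,fy=5,interpolation=cv2.INTER_CUBIC))
```

```text
(no output)
```

View pics/s1.png

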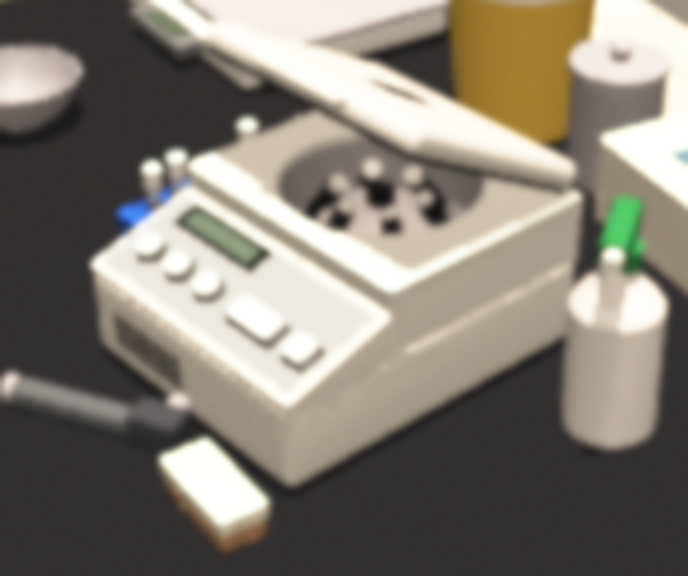

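View pics/t1.png

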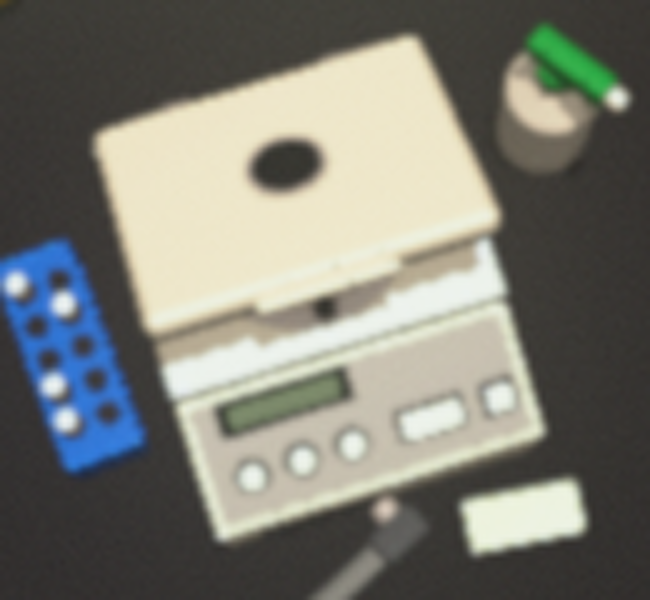

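The side crop (×4, offset 170,140) shows the keys at (149,243), (177,261), (208,283), the start bar at (256,318), release at (300,347) and the base front corners at (103,345) and (293,485). The top crop (×5, offset 190,130) shows the keys at (253,474), (303,458), (352,442), the bar at (432,415), release at (499,396), and the lid corners. I'll fit one model to all of these.

```bash
cat > h.py <<'E'
import numpy as np,cv2
from workcell import bot
from scipy.optimize import least_squares
def proj(c,X):
    X=np.atleast_2d(X); p=X@np.array(c["R"]).T+c["t"]; f=192/np.tan(np.radians(c["vertical_fov"])/2)
    return p[:,:2]/p[:,2:]*f+[c["cx"],c["cy"]]
def Rz(a): c,s=np.cos(a),np.sin(a); return np.array([[c,-s,0],[s,c,0],[0,0,1]])
def lidpt(xh,th,d,y,h): # d along lid from hinge to front
    c,s=np.cos(th),np.sin(th)
    return [xh-d*c+h*s, y, .153+d*s+h*c]
E
cat > fit.py <<'E'
from h import *
S=bot.capture("side");T=bot.capture("top")
s=lambda u,v:np.array([u/4+170,v/4+140]); t=lambda u,v:np.array([u/5+190,v/5+130])
sk=[s(149,243),s(177,261),s(208,283),s(256,318),s(300,347)]
tk=[t(253,474),t(303,458),t(352,442),t(432,415),t(499,396)]
def model(p):
    x,y,a,kx,kz,ky,g,xh,th=p
    K=[[kx,ky+.038,kz],[kx,ky,kz],[kx,ky-.038,kz],[kx,ky-.038-g,kz],[kx,ky-.038-g-.052,kz]]
    L=[lidpt(xh,th,.197,.123,.013),lidpt(xh,th,.197,-.123,.013),lidpt(xh,th,0,-.123,.013),lidpt(xh,th,0,.123,.013)]
    B=[[-.15,.125,0],[-.15,-.125,0]]
    return [np.array(q)@Rz(a).T+[x,y,0] for q in (K,L,B)]
def res(p,full=False):
    K,L,B=model(p)
    r=np.vstack([proj(S,K)-sk,proj(T,K)-tk,
      .5*(proj(T,L)-[t(148,332),t(499,223),t(415,36),t(96,134)]),
      .4*(proj(S,L[:1])-[s(208,28)]),.6*(proj(S,B)-[s(104,347),s(293,487)])])
    return r if full else r.ravel()
best=least_squares(res,[.5,0,-.1,-.1,.1,.05,.06,.13,.6],loss="soft_l1")
p=best.x;np.set_printoptions(precision=4,suppress=True)
print(p);print(res(p,True))
K,L,B=model(p);print("keys",K);print("lid",L)
ls=np.array(lidpt(p[7],p[8],.18,0,.013))@Rz(p[2]).T+[p[0],p[1],0];print("spot",ls)
for th in (0,.3): print(th,np.array(lidpt(p[7],th,.18,0,.013))@Rz(p[2]).T+[p[0],p[1],0])
np.save("p.npy",p)
E
python3 fit.py
```

```text
[ 0.5973  0.0305  0.2378 -0.124   0.1088  0.0469  0.0605  0.132   0.4874]
[[-0.1546  0.0908]
 [-0.1438  0.4587]
 [-0.6181  0.0106]
 [-0.4393 -0.2831]
 [-0.3602  0.1596]
 [-0.168  -0.4934]
 [-0.0777 -0.4805]
 [ 0.178  -0.4567]
 [ 0.1299 -0.0953]
 [ 0.3602 -0.6006]
 [-0.5176  0.2288]
 [ 0.3274 -0.0154]
 [ 0.1702 -0.3479]
 [-0.5261 -0.2839]
 [-0.9887 -0.3345]
 [ 0.2013 -0.0862]
 [ 0.2009  1.1633]]
keys [[ 0.4568  0.0838  0.1088]
 [ 0.4658  0.0469  0.1088]
 [ 0.4747  0.0099  0.1088]
 [ 0.489  -0.0489  0.1088]
 [ 0.5012 -0.0994  0.1088]]
lid [[ 0.5334  0.1416  0.2567]
 [ 0.5913 -0.0975  0.2567]
 [ 0.7605 -0.0565  0.1645]
 [ 0.7026  0.1826  0.1645]]
spot [0.577  0.0256 0.2488]
0 [0.5507 0.0192 0.166 ]
0.3 [0.5622 0.022  0.2186]
```

```bash
cat > go.py <<'E'
# go.py mx my z tilt(deg): machine-frame target (mm), prints turn (rad) and shift (cm) in current tool axes
import sys
from h import *
from scipy.spatial.transform import Rotation as Ro
np.set_printoptions(precision=3,suppress=True)
p=np.load("p.npy"); s=bot.get_state(); R=np.array(s["orientation"]); P=np.array(s["ee_pos"])
Q=Rz(p[2]); m=Q.T@(P-[p[0],p[1],0])*1e3
print("t",round(s["time_s"],2),"machine mm",m,"F",np.array(s["force"]),"w",round(s["gripper_width"],4),"q",np.array(s["qpos"]))
v=list(map(float,sys.argv[1:]))
if v:
    w=Q@np.array(v[:3])/1e3+[p[0],p[1],0]
    a=np.radians(v[3]); x=np.array([np.sin(a),0,-np.cos(a)]); y=np.array([0,1,0]); Rt=Q@np.c_[x,y,np.cross(x,y)]
    print("turn",Ro.from_matrix(R.T@Rt).as_rotvec(),"shift cm",R.T@(w-P)*100)
E
python3 -m creep '[[[0,0,0],[-4,0,0],0],[[-0.1,0,0],[-8,0,0],0],[[-0.2,0,0],[-12,0,0],0],[[-0.3,0,0],[-14,0,0],0],[[-0.4,0,0],[-14,0,0],0],[[-0.508,0,0],[-14,0,0],0],[[-0.508,0,0],[-14,0,0],0],[[-0.508,0,0],[-14,0,0],0]]' 20
python3 go.py -45 0 330 0
```

```text
time_s: 0.87
ee_pos: [0.1404, 0.5057, 0.3319]
orientation: [[-0.0, -0.232, 0.973], [-0.001, 0.973, 0.232], [-1.0, -0.001, -0.001]]
force: [0.2, -0.1, -0.1]
gripper_width: 0.0001
t 0.87 machine mm [-332.176  569.452  331.923] F [ 0.215 -0.066 -0.063] w 0.0001 q [ 1.3    0.173  0.325  1.725 -0.     1.066]
turn [-0.003 -0.001  0.001] shift cm [  0.248 -56.845  28.916]
```

```bash
python3 -m creep '[[[0,0,0],[0,-3.5,1.6],0],[[0,0,0],[0,-7,3.2],0],[[0,0,0],[0,-10.5,5],0],[[0,0,0],[0,-14,7],0],[[0,0,0],[0,-17.5,9],0],[[0,0,0],[0,-21,11],0],[[0,0,0],[0,-24.5,13],0],[[0,0,0],[0,-28,15],0]]' >/dev/null
python3 -m creep '[[[0,0,0],[0,-3.5,2],0],[[0,0,0],[0,-7,4],0],[[0,0,0],[0,-10.5,6],0],[[0,0,0],[0,-14,8],0],[[0,0,0],[0,-17.5,10],0],[[0,0,0],[0,-21,12],0],[[0,0,0],[0,-24.5,14],0],[[0,0,0],[0,-28,16],0]]'
python3 go.py -15 0 290 0
```

```text
time_s: 2.2
ee_pos: [0.5726, 0.0286, 0.3318]
orientation: [[-0.001, -0.226, 0.974], [-0.002, 0.974, 0.226], [-1.0, -0.001, -0.002]]
force: [1.7, 1.3, 0.8]
gripper_width: -0.0001
t 2.2 machine mm [-24.462   3.933 331.768] F [1.726 1.257 0.776] w -0.0001 q [ 0.051  0.275  0.455  1.752 -0.002 -0.177]
turn [-0.01  -0.002  0.001] shift cm [ 4.176 -0.379  0.957]
```

```bash
python3 -m creep '[[[-0.01,0,0],[1.5,-0.4,0.9],0],[[-0.01,0,0],[3,-0.4,0.9],0],[[-0.01,0,0],[4.5,-0.4,0.9],0],[[-0.01,0,0],[4.7,-0.4,0.9],0],[[-0.01,0,0],[4.7,-0.4,0.9],0],[[-0.01,0,0],[4.7,-0.4,0.9],0]]'
python3 - <<'E'
from h import *
a=bot.capture("side")["img"][:,:,::-1];b=bot.capture("top")["img"][:,:,::-1]
a=cv2.resize(a[130:260,180:330],None,fx=2.66,fy=4*130/130,interpolation=2) if 0 else cv2.resize(a[130:260,190:322],(396,390),interpolation=2)
b=cv2.resize(b[120:250,195:327],(396,390),interpolation=2)
cv2.imwrite("pics/c2.png",np.hstack([a,b]))
E
python3 go.py -15 0 290 0
```

```text
time_s: 2.7
ee_pos: [0.582, 0.0267, 0.2853]
orientation: [[-0.001, -0.235, 0.972], [-0.002, 0.972, 0.235], [-1.0, -0.001, -0.002]]
force: [0.7, 0.1, 0.5]
gripper_width: 0.0005
t 2.8 machine mm [-15.388   0.055 286.031] F [-0.436 -0.673 -0.138] w 0.0003 q [ 0.047  0.263  0.335  1.642 -0.002 -0.191]
turn [0.    0.    0.002] shift cm [-0.397 -0.006  0.039]
```

View pics/c2.png

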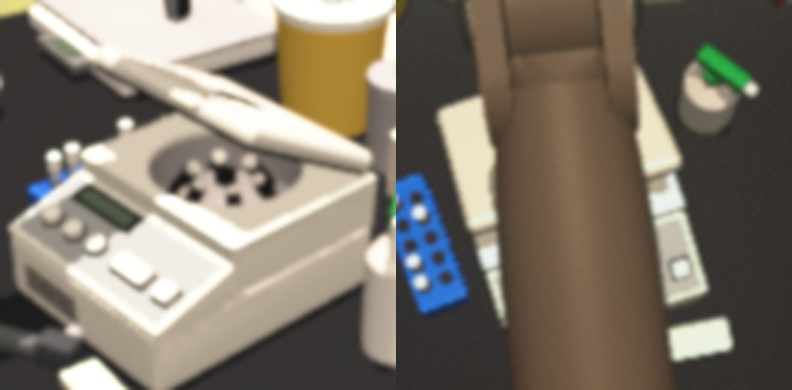

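The finger (side crop, tip about (178,20)) is clear above the lid and the neighbours are untouched. Now I'll descend along the lid arc.

```bash
python3 -m creep '[[[0,0,0],[0.4,0,0],0],[[0,0,0],[0.8,0,0],0],[[0,0,0],[1.2,0,0],0],[[0,0,0],[1.6,0,0],0],[[0,0,0],[2,0,0],0],[[0,0,0],[2.4,0,0],0],[[0,0,0],[2.8,0,0],0],[[0,0,0],[3.1,0,0],0]]'
python3 -m creep '[[[0,0,0],[0.25,0,-0.1],0],[[0,0,0],[0.5,0,-0.2],0],[[0,0,0],[0.75,0,-0.3],0],[[0,0,0],[1,0,-0.4],0],[[0,0,0],[1.25,0,-0.5],0],[[0,0,0],[1.5,0,-0.6],0]]'
python3 go.py -33 0 220 0
```

```text
time_s: 3.47
ee_pos: [0.5822, 0.0269, 0.2544]
orientation: [[-0.0, -0.236, 0.972], [-0.002, 0.972, 0.236], [-1.0, -0.001, -0.001]]
force: [-1.2, 0.8, 0.0]
gripper_width: -0.0001
time_s: 3.97
ee_pos: [0.5763, 0.0254, 0.2392]
orientation: [[0.0, -0.235, 0.972], [-0.002, 0.972, 0.235], [-1.0, -0.001, -0.0]]
force: [-0.1, 0.1, 0.1]
gripper_width: -0.0002
t 3.97 machine mm [-21.629  -0.024 239.226] F [-0.134  0.145  0.107] w -0.0002 q [ 0.045  0.233  0.192  1.529 -0.002 -0.193]
turn [-0.    -0.     0.001] shift cm [ 1.923  0.005 -1.136]
```

Run:
```python
from h import *
S=bot.capture("side");a=S["img"][:,:,::-1]
cv2.imwrite("pics/c3.png",cv2.resize(a[110:220,190:330],None,fx=5,fy=5,interpolation=2))
s=bot.get_state();print((proj(S,s["ee_pos"])-[190,110])*5,s["force"])
```

```text
[[289.78416268 265.96860005]] [ 0.84683614  0.45265431 -0.86083899]
```

View pics/c3.png

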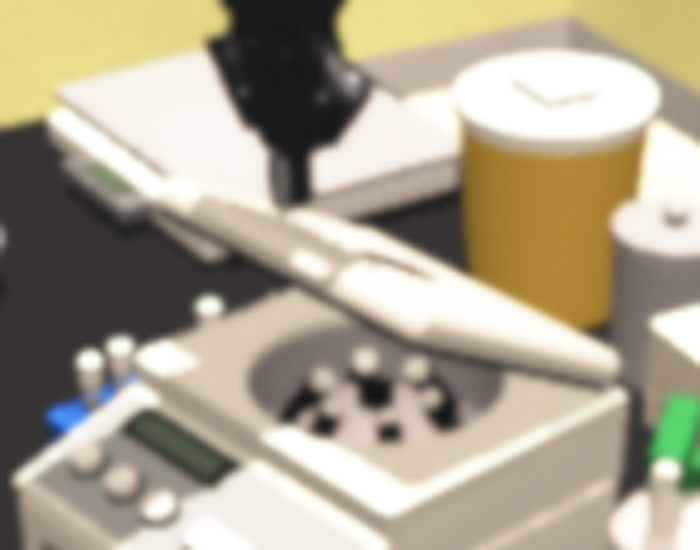

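In the picture the finger ends at about (290,205), but the measured TCP projects to (290,266). The lid has hardly moved and the force is about zero. I'll check the projection against the first picture, where the fingers were open, before going further.

Run:
```python
from h import *
S=bot.capture("side");T=bot.capture("top")
print("init TCP",proj(S,[.1403,.5055,.192]),proj(T,[.1403,.5055,.192]),"base",proj(S,[0,0,0]),proj(T,[0,0,0]))
a=cv2.imread("pics/side0.png")[20:150,20:150];b=S["img"][:,:,::-1][90:180,200:290]
cv2.imwrite("pics/c4.png",np.hstack([cv2.resize(a,(398,398),interpolation=2),cv2.resize(b,(398,398),interpolation=2)]))
p=np.load("p.npy");Q=Rz(p[2])
for th in(.487,.35):
  L=np.array([lidpt(p[7],th,d,y,.013) for d,y in((.197,.123),(.197,-.123),(0,-.123),(0,.123),(.18,0))])@Q.T+[p[0],p[1],0]
  print(th,(proj(S,L)-[200,90])*398/90)
s=bot.get_state();print((proj(S,s["ee_pos"])-[200,90])*398/90,s["force"])
```

```text
init TCP [[ 78.18455509 147.54188665]] [[112.07472589 329.77477122]] base [[ 66.16102537 290.57667269]] [[272.5104306  351.82299207]]
0.487 [[ 86.3170408  248.47148775]
 [318.16644528 371.88500226]
 [503.51271886 406.87973395]
 [273.55844973 291.30302502]
 [212.7023048  310.04699906]]
0.35 [[ 74.20293975 284.17817037]
 [303.30636506 411.76204245]
 [501.95243777 406.75827766]
 [271.97487393 291.09872213]
 [200.36044419 344.13355829]]
[[212.29112227 322.91055383]] [-0.53804606  0.13809797  0.44893422]
```

View pics/c4.png

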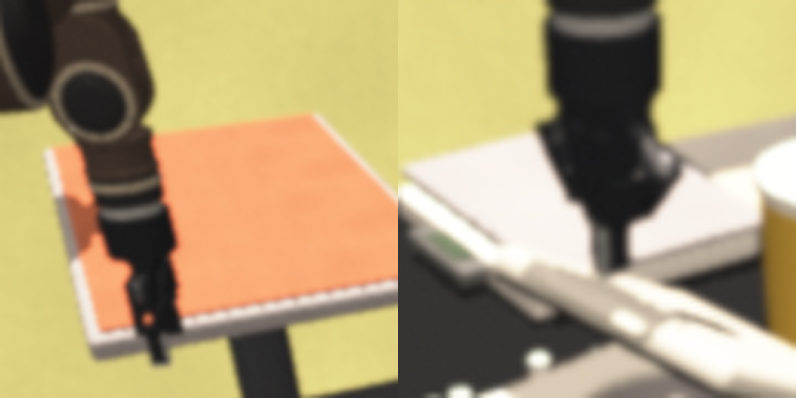

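The tip looks about 25 mm higher than the pose suggests and is still clear of the lid, which agrees with the zero force. I'll go down in small steps and watch an averaged force reading.

```bash
cat > f.py <<'E'
from h import *
F=[]
for i in range(4): bot.capture("side"); F.append(bot.get_state()["force"])
print("Favg",np.mean(F,0).round(2),"std",np.std(F,0).round(2))
E
python3 f.py
python3 -m creep '[[[0,0,0],[0.2,0,-0.1],0],[[0,0,0],[0.4,0,-0.2],0],[[0,0,0],[0.6,0,-0.25],0],[[0,0,0],[0.8,0,-0.3],0],[[0,0,0],[1,0,-0.35],0]]'
python3 f.py; python3 go.py
```

```text
Favg [0.   0.26 0.09] std [0.29 0.55 0.88]
time_s: 4.73
ee_pos: [0.573, 0.0246, 0.2292]
orientation: [[0.0, -0.235, 0.972], [-0.002, 0.972, 0.235], [-1.0, -0.001, -0.0]]
force: [0.4, -0.3, -1.3]
gripper_width: -0.0001
Favg [-0.07  0.26  0.08] std [0.45 0.7  0.39]
t 4.93 machine mm [-24.979  -0.053 229.483] F [ 0.391  1.154 -0.086] w 0.0 q [ 0.044  0.224  0.159  1.506 -0.002 -0.194]
```

```bash
python3 -m creep '[[[0,0,0],[0.2,0,-0.1],0],[[0,0,0],[0.4,0,-0.15],0],[[0,0,0],[0.6,0,-0.2],0],[[0,0,0],[0.8,0,-0.25],0],[[0,0,0],[1,0,-0.3],0]]'
python3 f.py
python3 - <<'E'
from h import *
S=bot.capture("side");b=S["img"][:,:,::-1][100:190,210:330]
a=cv2.imread("pics/side0.png")[100:190,210:330]
cv2.imwrite("pics/c5.png",np.vstack([cv2.resize(x,None,fx=3.3,fy=3.3,interpolation=2) for x in(a,b)]))
s=bot.get_state();print((proj(S,s["ee_pos"])-[210,100])*3.3,s["ee_pos"])
E
```

```text
time_s: 5.35
ee_pos: [0.5697, 0.0237, 0.2195]
orientation: [[-0.0, -0.235, 0.972], [-0.002, 0.972, 0.235], [-1.0, -0.002, -0.001]]
force: [-2.0, -0.5, 3.4]
gripper_width: 0.0002
Favg [-1.96 -1.06  1.57] std [0.66 0.51 0.52]
[[120.82579629 229.35263041]] [0.57020913 0.02387799 0.21954937]
```

View pics/c5.png

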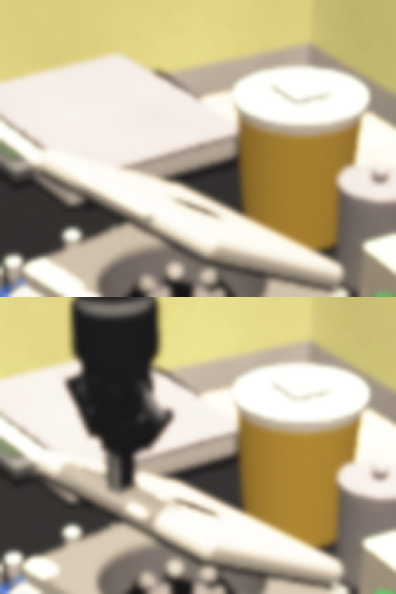

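Contact shows: the tip sits on the lid near the spot (lower picture, about (120,190)), Fz is about 1.6 N, and the TCP reads 0.2195. I need to know whether the tip offset is along the tool or sideways, so I'll compare with the initial top view.

Run:
```python
from h import *
S=bot.capture("side");T=bot.capture("top");np.set_printoptions(precision=1,suppress=True)
P=np.array([.1403,.5055,.192]);y=np.array([.2675,.9635,0])
for b in(.013,.04):
  for k in(-1,1):
    X=P+k*.0425*y+[0,0,b]; print(b,k,"side crop",(proj(S,X)-[40,90])*6,"top crop",(proj(T,X)-[80,300])*6)
a=cv2.imread("pics/side0.png")[90:156,40:106];b=cv2.imread("pics/top0.png")[300:366,80:146]
im=np.hstack([cv2.resize(x,None,fx=6,fy=6,interpolation=2) for x in(a,b)])
cv2.imwrite("pics/c6.png",np.clip(im.astype(float)*1.8,0,255).astype(np.uint8))
print(bot.get_state()["moment"])
```

```text
0.013 -1 side crop [[212.6 355.6]] top crop [[260.4 200.2]]
0.013 1 side crop [[234.6 295.8]] top crop [[104.8 165.5]]
0.04 -1 side crop [[201.3 312.3]] top crop [[240.7 209.5]]
0.04 1 side crop [[223.9 254. ]] top crop [[ 81.5 174. ]]
[-0.1  0.3 -0. ]
```

View pics/c6.png

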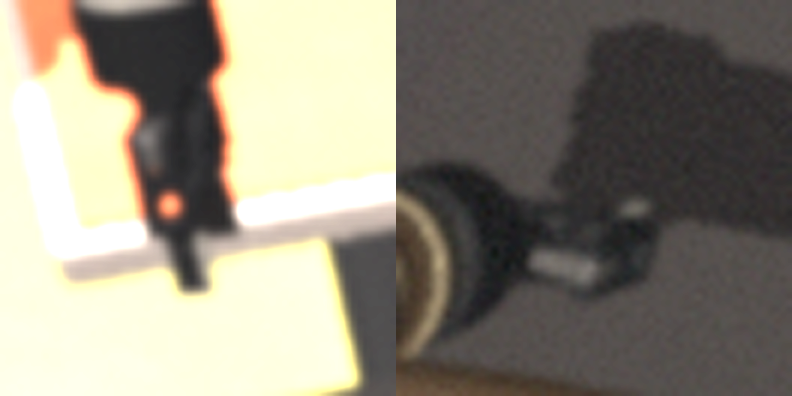

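Both views put the closed tip about 27 mm short of the reported TCP, and the contact height gives the same figure. I'll take that offset as real and carry on pushing along the lid's arc, guarding on force.

```bash
python3 -m creep '[[[0,0,0],[0.2,0,-0.1],0],[[0,0,0],[0.4,0,-0.2],0],[[0,0,0],[0.6,0,-0.3],0],[[0,0,0],[0.8,0,-0.4],0],[[0,0,0],[1,0,-0.5],0]]'
python3 f.py
python3 -m creep '[[[0,0,0],[0.2,0,-0.1],0],[[0,0,0],[0.4,0,-0.2],0],[[0,0,0],[0.6,0,-0.3],0],[[0,0,0],[0.8,0,-0.35],0],[[0,0,0],[1,0,-0.4],0]]'
python3 f.py;python3 go.py
```

```text
time_s: 6.12
ee_pos: [0.5652, 0.0226, 0.2092]
orientation: [[0.0, -0.235, 0.972], [-0.002, 0.972, 0.235], [-1.0, -0.001, -0.0]]
force: [-1.9, -0.8, 1.8]
gripper_width: -0.0002
Favg [-0.96 -0.41  1.73] std [0.67 0.74 0.37]
time_s: 6.73
ee_pos: [0.5615, 0.0217, 0.1991]
orientation: [[0.0, -0.235, 0.972], [-0.001, 0.972, 0.235], [-1.0, -0.001, -0.0]]
force: [-2.5, -0.0, 2.1]
gripper_width: -0.0003
Favg [-1.08 -0.36  1.31] std [0.6  0.11 0.77]
t 6.93 machine mm [-36.707  -0.05  199.167] F [-0.188 -0.199  0.399] w -0.0002 q [ 0.04   0.197  0.059  1.433 -0.001 -0.198]
```

```bash
python3 -m creep '[[[0,0,0],[0.2,0,0],0],[[0,0,0],[0.4,0,0],0],[[0,0,0],[0.6,0,0],0],[[0,0,0],[0.8,0,0],0],[[0,0,0],[1,0,0],0],[[0,0,0],[1.2,0,0],0],[[0,0,0],[1.4,0,0],0],[[0,0,0],[1.6,0,0],0]]'
python3 f.py
python3 -m creep '[[[0,0,0],[0.2,0,0],0],[[0,0,0],[0.4,0,0],0],[[0,0,0],[0.6,0,-0.1],0],[[0,0,0],[0.8,0,-0.1],0],[[0,0,0],[1,0,-0.1],0],[[0,0,0],[1.2,0,-0.2],0],[[0,0,0],[1.4,0,-0.2],0],[[0,0,0],[1.6,0,-0.2],0]]'
python3 f.py;python3 go.py
python3 - <<'E'
from h import *
S=bot.capture("side");b=S["img"][:,:,::-1][110:220,190:330]
cv2.imwrite("pics/c7.png",cv2.resize(b,None,fx=5,fy=5,interpolation=2))
s=bot.get_state();print((proj(S,s["ee_pos"])-[190,110])*5)
E
```

```text
time_s: 7.6
ee_pos: [0.5618, 0.0218, 0.1829]
orientation: [[0.0, -0.235, 0.972], [-0.001, 0.972, 0.235], [-1.0, -0.001, 0.0]]
force: [-0.1, -0.3, 1.3]
gripper_width: -0.0001
Favg [0.02 0.28 0.72] std [0.34 0.53 0.4 ]
time_s: 8.47
ee_pos: [0.5597, 0.0213, 0.1669]
orientation: [[0.0, -0.235, 0.972], [-0.001, 0.972, 0.235], [-1.0, -0.001, -0.0]]
force: [-0.1, -0.1, 1.2]
gripper_width: 0.0002
Favg [-0.43 -0.16  0.86] std [0.49 0.76 0.51]
t 8.67 machine mm [-38.637  -0.058 166.949] F [ 0.221 -0.1    0.14 ] w -0.0003 q [ 0.039  0.193 -0.016  1.362 -0.001 -0.199]
[[272.30841486 378.95955074]]
```

View pics/c7.png

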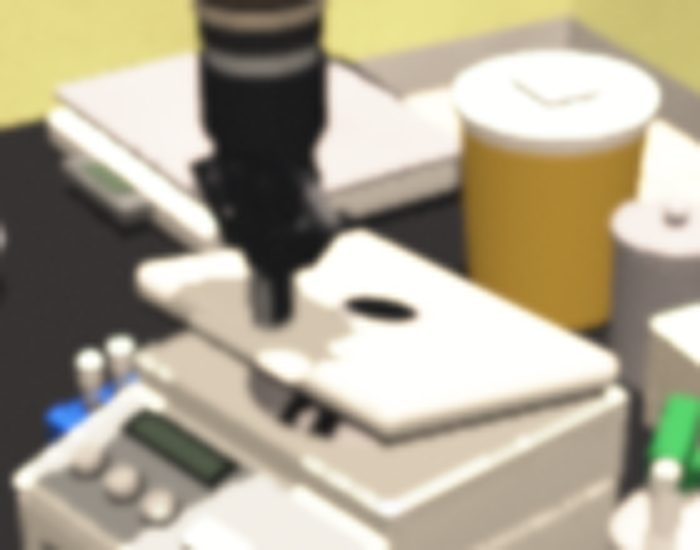

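The tip at (272,325) presses on the lid near the middle line, a little behind the front edge. The lid is partly down and the tip offset still looks like 27–28 mm. I expect it to be shut at a reading of about 0.138.

```bash
python3 -m creep '[[[0,0,0],[0.25,0,0],0],[[0,0,0],[0.5,0,-0.1],0],[[0,0,0],[0.75,0,-0.1],0],[[0,0,0],[1,0,-0.2],0],[[0,0,0],[1.25,0,-0.2],0],[[0,0,0],[1.5,0,-0.3],0],[[0,0,0],[1.75,0,-0.3],0],[[0,0,0],[2,0,-0.3],0]]'
python3 f.py
python3 -m creep '[[[0,0,0],[0.1,0,0],0],[[0,0,0],[0.2,0,0],0],[[0,0,0],[0.3,0,0],0],[[0,0,0],[0.4,0,0],0],[[0,0,0],[0.5,0,0],0],[[0,0,0],[0.5,0,0],0]]'
python3 f.py
```

```text
time_s: 9.38
ee_pos: [0.5567, 0.0206, 0.1467]
orientation: [[-0.0, -0.235, 0.972], [-0.001, 0.972, 0.235], [-1.0, -0.001, -0.0]]
force: [-0.3, 0.3, 1.3]
gripper_width: 0.0001
Favg [-0.12 -0.18  0.22] std [0.24 0.7  0.62]
time_s: 10.08
ee_pos: [0.5568, 0.0206, 0.1416]
orientation: [[-0.0, -0.235, 0.972], [-0.001, 0.972, 0.235], [-1.0, -0.001, -0.0]]
force: [-0.9, 0.3, 1.0]
gripper_width: 0.0002
Favg [-0.46 -0.61  0.44] std [0.41 0.5  0.54]
```

```bash
python3 -m creep '[[[0,0,0],[0.1,0,0],0],[[0,0,0],[0.2,0,0],0],[[0,0,0],[0.3,0,0],0],[[0,0,0],[0.3,0,0],0]]'
python3 f.py
python3 -m creep '[[[0,0,0],[0.1,0,0],0],[[0,0,0],[0.2,0,0],0],[[0,0,0],[0.2,0,0],0]]'
python3 f.py
```

```text
time_s: 10.62
ee_pos: [0.5569, 0.0206, 0.1386]
orientation: [[-0.0, -0.236, 0.972], [-0.001, 0.972, 0.236], [-1.0, -0.001, -0.0]]
force: [-0.3, -0.5, 0.9]
gripper_width: 0.0
Favg [-0.22 -0.25  0.53] std [0.49 0.13 0.56]
time_s: 11.07
ee_pos: [0.5569, 0.0206, 0.1366]
orientation: [[-0.0, -0.235, 0.972], [-0.001, 0.972, 0.235], [-1.0, -0.001, -0.0]]
force: [-0.5, -0.3, 1.3]
gripper_width: 0.0003
Favg [-0.73  0.19  0.66] std [0.43 0.15 0.33]
```

```bash
python3 -m creep '[[[0,0,0],[0.1,0,0],0],[[0,0,0],[0.2,0,0],0],[[0,0,0],[0.2,0,0],0]]'
python3 f.py
python3 -m creep '[[[0,0,0],[0.1,0,0],0],[[0,0,0],[0.2,0,0],0],[[0,0,0],[0.2,0,0],0]]'
python3 f.py
```

```text
time_s: 11.52
ee_pos: [0.5569, 0.0206, 0.1345]
orientation: [[-0.0, -0.235, 0.972], [-0.001, 0.972, 0.235], [-1.0, -0.001, -0.0]]
force: [-1.0, -0.6, 0.9]
gripper_width: -0.0001
Favg [-0.3  -0.52  0.87] std [0.45 0.25 0.09]
time_s: 11.97
ee_pos: [0.5569, 0.0206, 0.1325]
orientation: [[-0.0, -0.235, 0.972], [-0.001, 0.972, 0.235], [-1.0, -0.001, -0.0]]
force: [-0.5, -0.3, 0.5]
gripper_width: 0.0004
Favg [-0.49 -0.46  0.75] std [0.56 0.41 0.37]
```

```bash
for i in 1 2; do python3 -m creep '[[[0,0,0],[0.1,0,0],0],[[0,0,0],[0.2,0,0],0],[[0,0,0],[0.2,0,0],0]]' | grep -E "ee_pos|^force"
python3 f.py; done
```

```text
ee_pos: [0.5569, 0.0206, 0.1305]
force: [-1.4, -0.2, 0.2]
Favg [-0.21 -0.2   0.63] std [0.33 0.13 0.36]
ee_pos: [0.5569, 0.0206, 0.1285]
force: [0.2, 0.1, 0.6]
Favg [-0.29 -0.32  1.02] std [0.13 0.33 0.3 ]
```

```bash
for i in 1 2; do python3 -m creep '[[[0,0,0],[0.1,0,0],0],[[0,0,0],[0.2,0,0],0],[[0,0,0],[0.2,0,0],0]]' | grep -E "ee_pos|^force"
python3 f.py; done
```

```text
ee_pos: [0.5569, 0.0206, 0.1265]
force: [-0.8, 0.2, 1.0]
Favg [-0.11 -0.12  0.83] std [0.42 0.17 0.12]
ee_pos: [0.5569, 0.0206, 0.1247]
force: [-1.7, 0.3, 2.8]
Favg [-1.44 -0.56  2.8 ] std [0.5  0.64 0.68]
```

```bash
python3 -m creep '[[[0,0,0],[0.05,0,0],0],[[0,0,0],[0.1,0,0],0],[[0,0,0],[0.1,0,0],0]]' | grep -E "time|ee_pos|^force"
python3 f.py
python3 - <<'E'
from h import *
S=bot.capture("side");b=S["img"][:,:,::-1][120:250,190:330]
cv2.imwrite("pics/c8.png",cv2.resize(b,None,fx=4.6,fy=4.6,interpolation=2))
s=bot.get_state();print((proj(S,s["ee_pos"])-[190,120])*4.6)
p=np.load("p.npy");Q=Rz(p[2])
L=np.array([lidpt(p[7],0,d,y,.013) for d,y in((.197,.123),(.197,-.123),(0,-.123),(0,.123),(.18,0))])@Q.T+[p[0],p[1],0]
print((proj(S,L)-[190,120])*4.6)
E
```

```text
time_s: 14.22
ee_pos: [0.5569, 0.0206, 0.1239]
force: [-2.7, -0.3, 4.3]
Favg [-1.59 -0.46  4.71] std [0.11 0.54 1.1 ]
[[249.21914791 359.26477656]]
[[110.59189283 250.8422689 ]
 [342.1651723  392.9094293 ]
 [563.58042103 286.31027107]
 [324.40202823 165.64830073]
 [239.44191    308.72812481]]
```

View pics/c8.png

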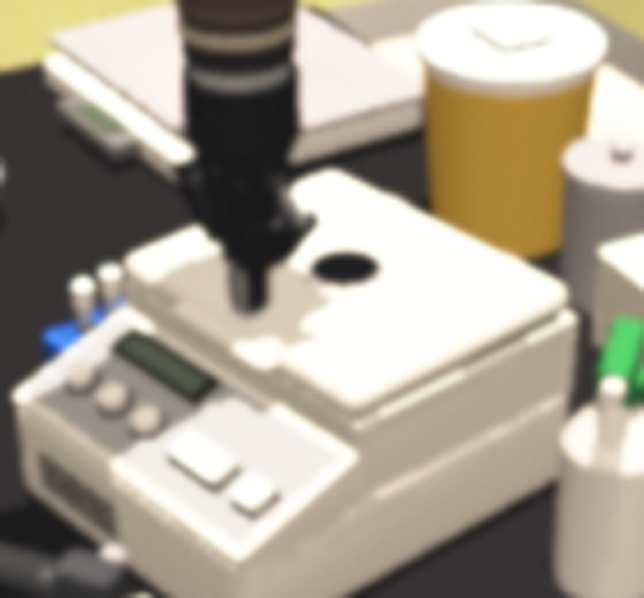

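The lid looks shut, with its rim flush all round. Force rises at about 2 N/mm (4.7 N), which is the seal. The tip at (248,312) against the projected TCP at (249,359), together with the contact height, puts the offset at about 40 mm along the tool. Next I'll lift straight up and go to the keys with an 18° tilt.

```bash
python3 -m creep '[[[0,0,0],[-0.3,0,0],0],[[0,0,0],[-1,0,0],0],[[0,0,0],[-3,0,0],0],[[0,0,0],[-5,0,0],0],[[0,0,0],[-5,0,0],0]]' | grep -E "time|ee_pos|^force"
python3 f.py
python3 go.py -130 47 160 18
```

```text
time_s: 14.88
ee_pos: [0.5587, 0.0208, 0.1779]
force: [-0.2, 0.7, 1.1]
Favg [ 0.12 -0.37  0.06] std [0.81 0.28 0.33]
t 15.08 machine mm [-41.846   0.02  173.157] F [ 1.511 -0.377  0.233] w -0.0002 q [ 0.038  0.188 -0.009  1.375 -0.001 -0.2  ]
turn [ 0.    -0.315  0.001] shift cm [ 1.322  4.699 -8.814]
```

```bash
python3 -m creep '[[[0,0,0],[-0.5,1,-2],0],[[0,0,0],[-0.5,2,-4],0],[[0,-0.08,0],[0,3,-6],0],[[0,-0.16,0],[0.5,4,-7.5],0],[[0,-0.24,0],[1.3,4.7,-8.8],0],[[0,-0.315,0],[1.3,4.7,-8.8],0],[[0,-0.315,0],[1.3,4.7,-8.8],0]]' | grep -E "time|ee_pos|^force"
python3 go.py -119.5 47 97 18
```

```text
time_s: 15.67
ee_pos: [0.4553, 0.0454, 0.1574]
force: [-1.0, -0.5, 0.8]
t 15.67 machine mm [-134.553   47.899  157.355] F [-0.975 -0.489  0.767] w 0.0001 q [ 0.06  -0.278 -0.536  1.004  0.054 -0.17 ]
turn [ 0.    -0.001  0.   ] shift cm [ 6.206 -0.088 -0.429]
```

```bash
python3 -m creep '[[[0,0,0],[2,-0.1,-0.2],0],[[0,0,0],[4,-0.1,-0.4],0],[[0,0,0],[5.5,-0.1,-0.4],0],[[0,0,0],[6.2,-0.1,-0.4],0],[[0,0,0],[6.2,-0.1,-0.4],0]]' | grep -E "time|ee_pos|^force"
python3 f.py;python3 go.py -119.5 47 97 18
python3 - <<'E'
from h import *
S=bot.capture("side");T=bot.capture("top");b=S["img"][:,:,::-1][140:240,190:290];t=T["img"][:,:,::-1][180:280,210:310]
cv2.imwrite("pics/c9.png",np.hstack([cv2.resize(x,(400,400),interpolation=2) for x in(b,t)]))
s=bot.get_state();x=np.array(s["orientation"])[:,0];P=np.array(s["ee_pos"])
for o in (0,.03,.04): print(o,(proj(S,P-o*x)-[190,140])*4,(proj(T,P-o*x)-[210,180])*4)
print("worldz",(proj(S,P+[0,0,.04])-[190,140])*4)
p=np.load("p.npy");K=Rz(p[2])@[p[3],p[5],p[4]]+[p[0],p[1],0];print("key",(proj(S,K)-[190,140])*4,"25mm above",(proj(S,K-.025*x)-[190,140])*4)
E
```

```text
time_s: 16.08
ee_pos: [0.4699, 0.0479, 0.095]
force: [-0.6, 0.7, -0.2]
Favg [-0.16 -0.06  0.36] std [0.61 0.25 0.26]
t 16.28 machine mm [-118.457   46.717   98.115] F [-0.854 -0.115 -0.022] w 0.0001 q [ 0.064 -0.228 -0.632  0.857  0.053 -0.165]
turn [ 0.    -0.     0.001] shift cm [ 0.074  0.028 -0.134]
0 [[103.2238672  271.86471607]] [[160.90774889 160.15522661]]
0.03 [[ 90.81185877 245.1624227 ]] [[162.86732743 166.08106645]]
0.04 [[ 86.59155697 236.08317193]] [[163.54059211 168.11704438]]
worldz [[ 99.63116625 228.19484831]]
key [[ 96.42473742 262.83489916]] 25mm above [[ 85.95694461 240.38531743]]
```

View pics/c9.png

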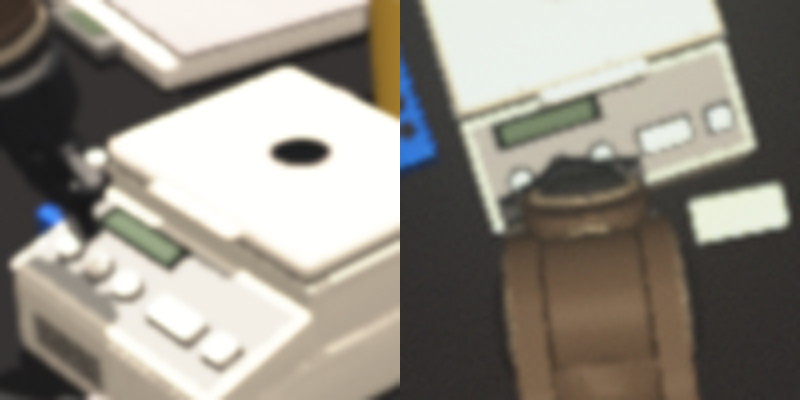

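Run:
```python
from h import *
g=cv2.cvtColor(bot.capture("side")["img"],cv2.COLOR_RGB2GRAY)
print("cols",list(range(202,222)))
for v in range(186,212): print(v,*[f"{x:3d}" for x in g[v,202:222]])
```

```text
cols [202, 203, 204, 205, 206, 207, 208, 209, 210, 211, 212, 213, 214, 215, 216, 217, 218, 219, 220, 221]
186  25  25  27  29  32  49  68  69  71  88 104 103  88  69  89 137 161 160 155 151
187  26  25  27  29  31  43  55  56  54  59  64  64  60  72 139 207 222 202 176 160
188  28  26  26  26  28  33  37  36  38  38  39  41  47  89 181 239 247 241 224 194
189  33  28  27  26  27  28  28  26  26  28  29  37  59 115 195 241 250 250 247 235
190  51  42  32  27  26  26  24  24  24  24  31  59 106 159 206 231 239 244 249 248
191  86  71  54  36  28  25  25  24  24  27  46 100 163 201 212 206 190 195 226 243
192 120 107  84  57  37  31  28  25  24  29  62 131 189 205 187 155 130 130 156 202
193 132 126 111  82  59  50  39  30  24  29  62 126 171 167 138 120 125 134 136 147
194 125 135 136 123  97  78  59  39  27  28  46  86 116 114 112 130 146 153 151 147
195 105 140 173 184 152 109  81  54  34  28  33  48  68  80 108 136 152 159 160 158
196 104 163 220 232 199 136  99  70  42  29  29  36  51  70  97 120 138 151 158 160
197 152 211 241 244 225 165 115  86  56  35  30  37  62 101 128 125 12
[... 489 characters left out ...]
 250 247 240 236 238 238 237
204 219 204 163 133 140 145 139 144 177 219 236 244 250 253 250 239 230 234 238 239
205 178 168 142 120 127 150 169 188 209 223 227 232 242 249 248 229 211 228 237 239
206 150 146 140 135 150 183 210 219 217 211 212 217 230 240 234 201 191 224 237 241
207 146 145 144 145 153 179 204 209 191 176 184 195 205 211 195 169 183 228 243 247
208 150 147 145 146 147 156 170 171 154 136 144 158 164 163 156 161 204 242 251 253
209 165 154 147 145 145 147 149 147 138 122 113 119 128 134 151 192 236 252 254 255
210 183 168 154 147 146 145 145 144 141 130 115 113 132 161 192 227 248 254 255 255
211 193 185 169 157 150 147 145 145 144 140 136 144 174 206 225 236 247 254 255 255
```

The tip edge lies at (211.5,198.5), i.e. crop (86,234). That matches the 40 mm along-tool offset, which projects to (86.6,236), so the tip is on the mid key's axis. Now the approach and press.

```bash
sed -i 's/^print("Favg"/p=np.load("p.npy");s=bot.get_state();R=np.array(s["orientation"]);print("Fx_tool",(np.mean(F,0)@R)[0].round(2),"m",(Rz(p[2]).T@(np.array(s["ee_pos"])-[p[0],p[1],0])*1e3).round(1),"t",s["time_s"]);print("Favg"/' f.py
python3 -m creep '[[[0,0,0],[0.4,0,-0.1],0],[[0,0,0],[0.8,0,-0.1],0],[[0,0,0],[1.2,0,-0.1],0],[[0,0,0],[1.6,0,-0.1],0],[[0,0,0],[1.8,0,-0.1],0]]' | grep -E "^force"
python3 f.py
for i in 1 2 3 ; do python3 -m creep '[[[0,0,0],[0.1,0,0],0],[[0,0,0],[0.2,0,0],0],[[0,0,0],[0.2,0,0],0]]' | grep -E "^force"
python3 f.py; done
```

```text
force: [0.1, -0.6, 0.5]
Fx_tool 0.47 m [-114.2   46.8   80.5] t 17.05
Favg [ 0.3  -0.26 -0.42] std [0.23 0.36 0.51]
force: [-0.2, 0.4, 0.8]
Fx_tool 0.12 m [-113.5   46.7   78.7] t 17.5
Favg [ 0.13 -0.06 -0.09] std [0.33 0.52 0.33]
force: [-1.0, 0.1, 0.4]
Fx_tool 0.41 m [-112.9   46.8   76.7] t 17.95
Favg [ 0.44  0.34 -0.26] std [0.36 0.24 0.32]
force: [-0.4, -1.0, 0.4]
Fx_tool -0.01 m [-112.3   46.7   74.8] t 18.4
Favg [0.2  0.01 0.07] std [0.45 0.52 0.53]
```

```bash
for i in 1 2 3 ; do python3 -m creep '[[[0,0,0],[0.1,0,0],0],[[0,0,0],[0.2,0,0],0],[[0,0,0],[0.2,0,0],0]]' | grep -E "^force"
python3 f.py; done
```

```text
force: [-1.0, -0.4, 2.2]
Fx_tool -1.75 m [-111.6   46.8   73.1] t 18.85
Favg [-0.76  0.01  1.6 ] std [0.23 0.56 0.37]
force: [-0.7, 0.4, 2.1]
Fx_tool -1.9 m [-110.9   46.7   71.1] t 19.3
Favg [-0.32 -0.3   1.87] std [0.56 0.38 0.34]
force: [-1.6, -0.8, 2.5]
Fx_tool -1.76 m [-110.3   46.7   69.2] t 19.75
Favg [-0.52 -0.01  1.68] std [0.4  0.48 0.61]
```

```bash
for i in 1 2 3; do python3 -m creep '[[[0,0,0],[0.05,0,0],0],[[0,0,0],[0.1,0,0],0],[[0,0,0],[0.1,0,0],0]]' | grep -E "^force"
python3 f.py; done
```

```text
force: [-0.0, 0.2, 1.7]
Fx_tool -1.62 m [-110.    46.7   68.3] t 20.2
Favg [-0.45 -0.32  1.53] std [0.09 0.04 0.52]
force: [-2.8, -0.8, 3.8]
Fx_tool -4.64 m [-109.7   46.7   67.4] t 20.65
Favg [-2.39 -0.47  4.09] std [0.29 0.71 0.18]
force: [-4.2, -0.7, 5.6]
Fx_tool -7.23 m [-109.4   46.7   66.6] t 21.1
Favg [-4.   -0.8   6.27] std [0.3  0.38 0.38]
```

The middle key bottomed out: about 6 mm of travel at roughly 2 N, then a stiff rise to 7 N. Now I'll retract and move over to the start bar (9.75 cm to the right).

```bash
python3 -m creep '[[[0,0,0],[-0.5,0,0],0],[[0,0,0],[-2,0,0],0],[[0,0,0],[-4,0,0],0],[[0,0,0],[-4,-2,0],0],[[0,0,0],[-4,-5,0],0],[[0,0,0],[-4,-8,0],0],[[0,0,0],[-4,-9.75,0],0],[[0,0,0],[-4,-9.75,0],0]]' | grep -E "^force"
python3 f.py; python3 go.py -115.5 -50.5 84 18
```

```text
force: [-0.7, -0.2, 0.7]
Fx_tool 0.1 m [-122.1  -50.1  104.4] t 21.9667
Favg [-0.05 -0.24 -0.14] std [0.34 0.2  0.22]
t 21.97 machine mm [-122.064  -50.115  104.415] F [ 0.317 -0.564 -0.015] w -0.0 q [-0.181 -0.174 -0.575  0.882  0.126 -0.401]
turn [ 0. -0. -0.] shift cm [ 2.144 -0.039 -0.006]
```

```bash
python3 -m creep '[[[0,0,0],[0.6,-0.1,0],0],[[0,0,0],[1.2,-0.1,0],0],[[0,0,0],[1.8,-0.1,0],0],[[0,0,0],[2.4,-0.1,0],0],[[0,0,0],[2.7,-0.1,0],0],[[0,0,0],[2.8,-0.1,0],0]]' | grep -E "^force"
python3 f.py
for i in 1 2 3; do python3 -m creep '[[[0,0,0],[0.1,0,0],0],[[0,0,0],[0.2,0,0],0],[[0,0,0],[0.2,0,0],0]]' | grep -E "^force"
python3 f.py; done
```

```text
force: [0.8, 0.1, -1.0]
Fx_tool 0.22 m [-113.3  -51.2   77.9] t 22.6667
Favg [-0.22  0.29 -0.28] std [0.52 0.4  0.42]
force: [-0.3, 0.1, 1.2]
Fx_tool -0.08 m [-112.7  -51.2   76.1] t 23.1167
Favg [ 0.33 -0.27  0.17] std [0.14 0.64 0.2 ]
force: [-0.3, -0.2, 1.2]
Fx_tool -0.49 m [-112.   -51.2   74.3] t 23.5667
Favg [0.17 0.13 0.58] std [0.45 0.29 0.37]
force: [-0.5, -1.1, 1.0]
Fx_tool -1.26 m [-111.4  -51.2   72.4] t 24.0167
Favg [-0.49  0.36  1.2 ] std [0.36 0.34 0.23]
```

```bash
for i in 1 2; do python3 -m creep '[[[0,0,0],[0.1,0,0],0],[[0,0,0],[0.2,0,0],0],[[0,0,0],[0.2,0,0],0]]' | grep -E "^force"
python3 f.py; done
for i in 1 2; do python3 -m creep '[[[0,0,0],[0.05,0,0],0],[[0,0,0],[0.1,0,0],0],[[0,0,0],[0.1,0,0],0]]' | grep -E "^force"
python3 f.py; done
```

```text
force: [-1.7, -0.3, 1.6]
Fx_tool -1.91 m [-110.8  -51.2   70.5] t 24.4667
Favg [-1.41 -0.31  1.54] std [0.54 0.26 0.59]
force: [-1.3, -0.8, 3.6]
Fx_tool -2.96 m [-110.2  -51.2   68.7] t 24.9167
Favg [-1.63 -0.08  2.59] std [0.5  0.31 0.53]
force: [-2.9, -0.3, 3.6]
Fx_tool -3.85 m [-109.8  -51.2   67.8] t 25.3667
Favg [-2.02 -0.49  3.37] std [0.58 0.86 0.39]
force: [-3.6, 0.3, 5.7]
Fx_tool -6.02 m [-109.6  -51.2   66.9] t 25.8167
Favg [-2.84 -0.14  5.42] std [0.36 0.36 0.36]
```

The bar is fully in: the spring slope changed to a stiff stop at 6 N. I'll let it spring back, withdraw, then compare against the earlier picture by numbers.

```bash
python3 -m creep '[[[0,0,0],[-0.5,0,0],0],[[0,0,0],[-2,0,0],0],[[0,0,0],[-5,0,0],0],[[0,0,0],[-8,0,0],0],[[0,0,0],[-11,0,0],0],[[0,0,0],[-14,0,0],0],[[0,0,0],[-14,0,0],0]]' | grep -E "^force"
python3 f.py
python3 - <<'E'
from h import *
S=bot.capture("side");T=bot.capture("top");g=S["img"][:,:,::-1];cv2.imwrite("pics/end.png",g);cv2.imwrite("pics/endt.png",T["img"][:,:,::-1])
a=cv2.imread("pics/side0.png");ga,gb=[cv2.cvtColor(x,cv2.COLOR_BGR2GRAY).astype(np.float32) for x in(a,g)]
def sh(n,u,v,r,A=ga,B=gb):
    w=lambda I:cv2.getRectSubPix(I,(2*r+1,2*r+1),(u,v)); (d,q)=cv2.phaseCorrelate(w(A),w(B),cv2.createHanningWindow((2*r+1,)*2,cv2.CV_32F)); print(n,np.round(d,2),round(q,2))
for n,u,v in(("left",207,201),("mid",214,205),("right",222,211),("start",234,219.5),("release",245,227)): sh(n,u,v,7)
for n,u,v,r in(("bottle",323,228,25),("rack",208,190,9),("slide",224,263,15),("otosc",190,241,18),("bowl",174,162,18),("pot",301,340,30),("jar",347,343,20)): sh(n,u,v,r)
c9=cv2.imread("pics/c9.png")[:,:400];c=cv2.resize(g[140:240,190:290],(400,400),interpolation=2)
x,y=[cv2.cvtColor(i,cv2.COLOR_BGR2GRAY).astype(np.float32) for i in(c9,c)]
sh("lid edge since shut (x4)",300,200,80,x,y)
E
```

```text
force: [0.9, 0.0, 0.5]
Fx_tool -0.05 m [-153.2  -51.   198.9] t 26.6
Favg [-0.08 -0.22  0.01] std [0.28 0.42 0.19]
left [0.59 0.52] 1.02
mid [0.55 0.49] 0.98
right [0.45 0.44] 1.07
start [0.54 0.65] 1.0
release [0.43 0.49] 1.02
bottle [-0.    0.04] 0.93
rack [-0.03  0.04] 1.05
slide [0.09 0.15] 0.94
otosc [ 0.12 -0.39] 0.87
bowl [0.02 0.05] 0.84
pot [-0.09 -0.06] 0.87
jar [0.43 0.51] 0.98
lid edge since shut (x4) [ 0.02 -0.09] 1.03
```

Run:
```python
import cv2,numpy as np
a,b=[cv2.cvtColor(cv2.imread(f"pics/{n}.png"),cv2.COLOR_BGR2GRAY).astype(int) for n in("side0","end")]
for n,u,v in(("left",207,201),("mid",214,205),("right",222,211),("start",234,219),("rel",245,227)):
    print(n,"mean|d|",np.abs(a-b)[v-6:v+7,u-5:u+6].mean().round(1))
for I in(a,b):
    print()
    for v in range(194,222): print(v,*[f"{x:3d}" for x in I[v,200:230]])
a,b=[cv2.cvtColor(cv2.imread(f"pics/{n}.png"),cv2.COLOR_BGR2GRAY).astype(int) for n in("top0","endt")]
for n,u,v in(("left",240.6,224.8),("mid",250.6,221.6),("right",260.4,218.4),("start",276.4,213),("rel",289.8,209.2)):
    u,v=round(u),round(v);print(n,"top mean|d|",np.abs(a-b)[v-4:v+5,u-4:u+5].mean().round(1))
```

```text
left mean|d| 4.3
mid mean|d| 11.8
right mean|d| 5.8
start mean|d| 2.8
rel mean|d| 3.9

194  84 103 120 130 140 159 190 223 237 240 238 235 230 213 171 123 107 123 139 145 143 138 136 149 182 221 240 246 244 231
195  59  74 100 133 173 209 230 238 239 237 235 233 226 198 143 100 105 129 144 150 151 149 145 137 135 158 204 236 245 246
196  50  64  97 155 214 239 243 240 237 235 234 233 228 207 167 125 107 116 131 143 149 152 151 147 140 135 148 184 222 240
197  62  93 145 202 237 245 245 243 241 238 235 234 232 227 211 181 151 124 114 125 138 146 151 152 150 145 139 138 157 199
198 108 155 203 232 242 247 249 250 249 245 238 234 233 232 229 222 206 172 132 113 118 131 143 148 152 152 149 141 135 144
199 186 218 233 240 246 251 254 254 254 250 240 232 232 233 233 232 228 214 184 153 124 114 124 137 146 150 151 150 145 138
200 235 240 239 243 250 254 254 254 254 250 232 220 228 232 234 234 232 230 222 206 172 133 113 116 128 143 149 152 152 149
201 242 240 238 242 250 254 254 254 251 238 200 191 220 233 235 235 234 233 232 228 214 184 153 123 113 123 137 146 151 152
202 238 236 234 234 2
[... 5336 characters left out ...]
191 202 225 242 250 252 252 249 246 241 238 237 237 237 236 236 236 236 236 236 235 239 251 254 255
218 137 147 152 159 166 178 193 206 217 234 247 252 253 252 246 240 238 237 237 237 237 237 237 237 237 231 226 241 252 254
219 115 130 142 150 157 165 179 190 196 211 232 245 251 252 250 247 242 239 237 237 237 237 237 237 236 228 201 196 231 250
220  92 105 123 140 151 156 162 171 185 203 216 226 239 248 252 252 249 243 239 238 238 237 238 238 236 230 200 163 170 215
221  81  86  99 120 138 146 152 159 170 186 198 203 215 233 246 252 252 249 246 243 240 238 237 237 237 234 223 196 169 164
left top mean|d| 1.9
mid top mean|d| 3.9
right top mean|d| 2.0
start top mean|d| 2.5
rel top mean|d| 2.3
```

The mid key sits about 1.5 px lower with a shorter shadow, and the other keys are unchanged apart from brightness. I'll check the otoscope in the top view and hand in.

Run:
```python
import cv2,numpy as np
from workcell import bot
for n,m,(u,v) in(("top0","endt",(259,246)),("side0","end",(190,241))):
    a,b=[cv2.cvtColor(cv2.imread(f"pics/{k}.png"),cv2.COLOR_BGR2GRAY) for k in(n,m)]
    r=cv2.matchTemplate(b[v-22:v+23,u-22:u+23],a[v-16:v+17,u-16:u+17],cv2.TM_CCOEFF_NORMED);print(n,cv2.minMaxLoc(r)[1::2], "no move=(6,6)")
bot.sign_off()
```

```text
top0 (0.9576655030250549, (6, 6)) no move=(6,6)
side0 (0.9541324973106384, (6, 6)) no move=(6,6)
the job is handed in; nothing more can be done
```

The lid is shut, the middle preset key is locked in, and the start bar was tapped fully in and sprang back. I handed the job in at about 27 s with the arm clear of everything.

- **Lid:** I pushed it down at roughly 1–3 N until the seal stiffened (4.7 N). Its edge has not shifted in the side picture since then.
- **Middle preset key:** It took about 6 mm of travel, then hit a hard stop at 7 N. In the last pictures it sits visibly lower, and the other four keys look unchanged.
- **Start bar:** It reached its stop at about 6 N and looks as it did before the tap.
- **Things around the machine:** Most matched their first picture. The otoscope and jar first showed shifts of 0.4–0.7 px. A second check of the otoscope found no movement in either view. I did not recheck the jar, which the arm never went near.

**Disagreements:** The real fingertips ended about 40 mm short of the reported tool point. I first guessed about 27 mm, then corrected it from the pictures and the height at which the lid closed. The shut lid also appeared about 2 px lower than my camera model predicted. Because of both, I judged every final depth by force rather than by position.

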